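Short spin of the stain tubes

TASK

Give the loaded tubes in the small bench-top centrifuge a short spin: gently lower its hinged lid until it is fully shut, and only then press the green key on its front deck fully down and keep it down - it is sprung, and the machine runs only while it is held. Hold it with a finger's force, never pushing the key with more than 20 N, and finish while still holding it down: the program ends with the gripper on the key. Leave the little amber vial, the white dropper bottle and the puck beside the machine where they stand.

Things in the scene. Friction and masses are not known exactly. Their poses are not given: they have to be found in the camera images.
- centrifuge: white bench-top micro-centrifuge, blue foot band, see-through lid; suction feet hold it still. Round bowl housing 164 mm across, 70 mm high; in front a 116 mm wide control nose reaches 154 mm from the bowl centre. Origin: on the table under the bowl centre; -x points out of the front (key side), y to the left for someone facing the key, z up
- lid (a joint): angle of the lid, rad: 0 = fully shut, larger = more open (1.5 is its stop). It starts open at 0.85 to 1.3. A stiff friction hinge keeps it at any angle; closing it takes about 0.5 to 1 N at the tab, square to the lid
- lid_tab (a point): outer face (the upper one when shut) of the grey grip tab on the lid's front rim, mid-width, 6 mm from the tab's tip and 178 mm from the hinge axis (it moves with the lid). The tab is 46 mm wide, 6.5 mm thick and stands 17 mm out from the rim; the clear dome behind it rises 22 mm above the tab's outer face. With the lid shut this point is 90 mm in front of the bowl centre, 78.5 mm above the table, and its outer face looks up
- lid_hinge (a point): point on the lid's hinge axis, mid-width: 88 mm behind the bowl centre, 73 mm above the table. The axis runs level, along the machine's y; the tab moves on a circle about it, up and back as the lid opens
- key (a joint): how far the green key is pressed, m: 0 = free, 0.007 = on its stop. Return spring: about 2.4 N to start it moving, 6.6 N at its stop
- key_top (a point): centre of the top face of the green key (it moves with the key). Key 46 mm wide (machine y) by 28 mm, standing 12 mm above the deck when free; the deck slopes down to the front by 0.20 rad (11.5 degrees) and the key travels square to the deck, so its way down leans that much to the rear. A straight push down works it too. When free its centre is 127 mm in front of the bowl centre and 53 mm above the table; a low black rim, 4 mm high, surrounds it
- stain_vial_mid (a point): centre of the small amber vial with black cap, 25 mm diameter, 48 mm high, standing left of the machine; leave it alone
- drop_bottle_mid (a point): centre of the white dropper bottle with blue cap, 33 mm diameter, 64 mm high, standing left of the machine; leave it alone
- block_puck_mid (a point): centre of the aluminium puck with four resin blocks, 36 mm diameter, 22 mm high; leave it alone
- ultramicrotome: the big white and blue microtome, fixed, about 0.46 m tall; keep clear of it. It fills the table left of and behind the centrifuge (about x > 0.57 m, y > -0.18 m), and its wheel, head and eyepieces stand farther forward at y > 0: swing round its front. Origin: on the table under its middle

How it is judged:
On the way, in this order (a step that is already met when the one before it is completed fails the run):
1. the lid is fully shut, with the key still free (value of joint lid below 0.035 rad and value of joint key below 0.002 m), for 0.2 s.
2. with the lid shut, the fingers press the key down (value of joint lid below 0.035 rad and value of joint key above 0.0055 m and contact force between the fingers and key above 3 N), for 0.5 s.
At the end, for the whole second after the job is handed in: The lid is shut (within 0.035 rad, 6 mm at the tab) and the fingers are still holding the key down, by at least 5.5 of its 7 mm, with 3 to 20 N; the vial, the dropper bottle and the puck are within 20 mm of where they stood (all of step 2 and contact force between the fingers and key below 20 N and distance of each of stain_vial_mid, drop_bottle_mid, block_puck_mid from where it was at the start of the episode below 0.02 m); the arm keeps its last pose, push and grip.
It fails at once if the key is pushed with more than 20 N (contact force between anything else and key above 20 N).
It fails at once if the lid is slammed (closes faster than 3 rad/s) (velocity of joint lid below -3 rad/s).
It fails at once if the key is worked while the lid stands open (value of joint lid above 0.1 rad and value of joint key above 0.003 m).
It fails at once if the vial, dropper bottle or puck is disturbed (distance of any of stain_vial_mid, drop_bottle_mid, block_puck_mid from where it was at the start of the episode above 0.02 m).
It also fails if it takes over 38 s, if anything falls off the work surface, if the arm or the gripper's body presses on something with over 40 N, if the wrist force passes 120 N, or if a joint passes its speed limit or range.

ROBOT

A 6-joint arm with a two-finger parallel gripper is mounted at the origin on a cart in front of the work surface, level with it; the furniture and walls round the work are solid. World frame = base frame: x ahead of the robot, y to its left, z up, the work surface at z = 0. Lengths are in m, angles in rad, forces in N, time in s.
With the tool pointing down it reaches from about 0.325 to 0.875 m from the base axis. Payload 4.4 kg.
Tool frame: the origin (TCP) lies on the mounting face of the last link; the fingertips stand 173 mm ahead of it and the grasp point (between the pads) lies 155 mm ahead of it (env.tip_extent is the distance from the TCP to the fingertips, in m); z points along the fingers, y is the line along which they close (so a half turn about z gives the same grasp; the last joint's range is limited). The gripper opens to 85 mm and grips with 20 to 120 N. Pads are 22 mm wide; open, the fingers measure 114 mm over their backs; the gripper's body (76 mm by 85 mm) begins 54 mm behind the grasp point. The pads swing forward as they close: fully open they stand 13 mm farther back than shut.
Start: joints at [1.111, 0.207, 1.542, -0, 1.393, -0.15], TCP at [0.175, 0.548, 0.405] pointing down, gripper open.
Joint ranges: [-2.73, 2.73], [-0.86, 2.22], [0.23, 2.46], [-1.11, 4.25], [0.08, 2.63], [-2.82, 2.82]. Speed limits (rad/s): [2.79, 2.79, 3.14, 3.14, 3.14, 3.14].

INTERFACE

Orientations are given as a unit quaternion [w, x, y, z].
In Python, from bench import status, read_camera, job, env gives the robot as it stands.
- The arm moves only by the tool move_arm, never from a script. Its argument "rows" is a list that holds one entry, the list of rows, each a list of 5 numbers: the opening in per cent of the stroke, from 0 (shut) to 100 (fully open), then the shift along the tool's x, y, z in mm, then the turn about the tool's z in degrees. In form: [[[fingers, x, y, z, spin], ...]]. A call has 1 to 12 rows; each row is the pose to reach, as a shift and turn from the pose commanded when the call began, along the tool's axes at that moment; what a row does not reach only later rows make up. A row lasts 1/12 s, in which the tool goes at most 41.7 mm and 7.16 degrees, less where a joint would pass 70% of its speed; a pose out of reach is approached as far as the arm can. A call with a gripper value outside its range is refused whole. The fingers move at their own pace and stop on an object; "newtons" is the grip in N (left out, the last holds). Time passes only in rows, so rows that repeat a pose let the fingers close. It gives the time, the measured TCP pose, the force, the opening and the grip force at its end, in the units of the state.
- status.read_state(): the state, without advancing time (a new reading comes with each control period).
- read_camera(name): name is "scene" or "top" or "wrist"; returns a dict with "color" (384x512x3 uint8, red, green, blue), "intrinsics" (3x3 intrinsics, pixels), "k1" (the pictures are not rectified: a ray, as slopes to the right and down, at radius r is drawn at 1 + k1 r^2 times it, then the intrinsics apply), "T" (4x4, takes a point from camera to world coordinates). Camera axes: x right, y down, z forward; pixel columns grow to the right and rows downward; lengths in m; the calibration is good to about 2 mm. A picture is of the moment at which its call begins. There is no depth.
- job.hand_in(): hands the job in; it is judged then, once.
The state is a dict: "time": time; "q": joint angles; "joint_velocities": joint speeds; "joint_efforts": joint torques, N m; "position": TCP position; "eef_rot": TCP orientation; "contact_force": force on the tool from outside, world axes, zero at the start; "torque": the same for the moment, N m; "grip_width": finger opening in m; "grip_force": force on a finger pad.
Only numpy, scipy, OpenCV 4.12 (cv2) and the standard library are available. Lean on these libraries where they do the work, as an engineer would, in place of code of your own. Each camera call takes 0.05 s, during which the arm holds its last target. There are 200 camera calls.

## Working session

There is one attempt and no reset: what is moved stays moved. The work goes in short steps, Python scripts to look and compute and a tool call to move; the robot and the scene stay as the last step left them, time stands still between calls to the robot, and variables do not carry over. Pictures are saved under pics/ and viewed, at most 10 in all, crops included, and the job is handed in when it is done.

Besides the shell and the picture viewer there is one more tool, called after ">>>" as name(argument=value, ...) on one line, values as JSON. move_arm: Moves the arm, as the interface text tells. Its arguments: {"type":"object","properties":{"rows":{"type":"array","items":{"type":"array","items":{"type":"array","items":{"type":"number"}}}},"newtons":{"type":"number"}},"required":["rows"]}

```bash
mkdir -p pics; ls
python3 - <<'E'
from bench import status, read_camera, job, env
import cv2,numpy as np
s=status.read_state();print(s['time'],s['position'],s['eef_rot'],env.tip_extent)
ims=[]
for n in("scene","top"):
    c=read_camera(n);cv2.imwrite(f"pics/{n}0.png",c["color"][:,:,::-1]);np.savez(f"{n}.npz",**{k:c[k] for k in("color","intrinsics","k1","T")})
    print(n,c["intrinsics"],c["k1"],c["T"])
E
```

```text
pics
0.0 [0.17460142 0.54746187 0.40349463] [-3.41781984e-04  1.53773874e-01  9.88105366e-01 -1.12424001e-03] 0.1734
scene [[376.79684917   0.         252.18309134]
 [  0.         376.79684917 183.48473992]
 [  0.           0.           1.        ]] 0.02002313587467627 [[ 0.71426563 -0.47995904  0.50937601  0.13601916]
 [-0.69983283 -0.48183688  0.52732081 -0.56723893]
 [-0.00765624 -0.73312519 -0.68005062  0.63493431]
 [ 0.          0.          0.          1.        ]]
top [[473.89281638   0.         249.253106  ]
 [  0.         473.89281638 191.67417017]
 [  0.           0.           1.        ]] 0.018202411018559853 [[ 0.02495529 -0.9930058   0.11539803  0.45247641]
 [-0.99950953 -0.02696862 -0.01591833 -0.09141293]
 [ 0.01891912 -0.11494418 -0.99319177  1.13651474]
 [ 0.          0.          0.          1.        ]]
```

View pics/scene0.png

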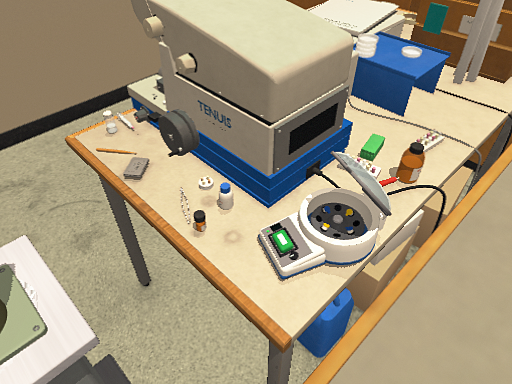

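View pics/top0.png

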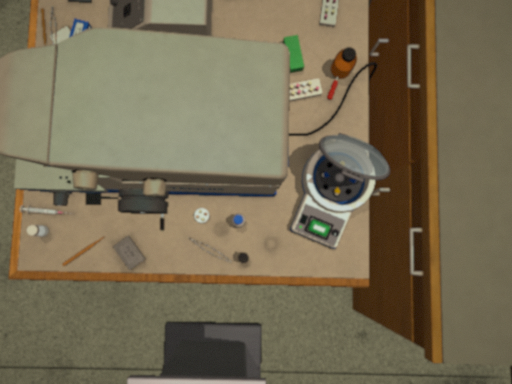

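The scene view shows the centrifuge with its lid open (lid about (365,180)) and the green key at about (283,240). In the top view the key is at about (318,227), the bowl at about (340,185) and the lid at about (353,157).

```bash
cat > h.py <<'E'
import numpy as np,cv2
def ray(c,px):
    K=c["intrinsics"];d=(np.array(px,float)-K[:2,2])/[K[0,0],K[1,1]];u=d.copy()
    for _ in range(20):u=d/(1+float(c["k1"])*(u@u))
    T=c["T"];v=T[:3,:3]@[u[0],u[1],1];return T[:3,3],v/np.linalg.norm(v)
def onz(c,px,z):
    o,v=ray(c,px);return o+v*(z-o[2])/v[2]
def tri(rs):
    A=0;b=0
    for o,v in rs:
        P=np.eye(3)-np.outer(v,v);A=A+P;b=b+P@o
    x=np.linalg.solve(A,b);return x,[np.linalg.norm((np.eye(3)-np.outer(v,v))@(x-o)) for o,v in rs]
def proj(c,p):
    T=c["T"];q=T[:3,:3].T@(np.array(p)-T[:3,3]);u=q[:2]/q[2];u=u*(1+float(c["k1"])*(u@u));K=c["intrinsics"];return u*[K[0,0],K[1,1]]+K[:2,2]
def green(c,box):
    x0,y0,x1,y1=box;hsv=cv2.cvtColor(c["color"],cv2.COLOR_RGB2HSV);m=cv2.inRange(hsv,(50,120,60),(85,255,255))
    k=np.zeros_like(m);k[y0:y1,x0:x1]=m[y0:y1,x0:x1];cs,_=cv2.findContours(k,cv2.RETR_EXTERNAL,cv2.CHAIN_APPROX_NONE);g=max(cs,key=cv2.contourArea)
    return cv2.minAreaRect(g)
E
python3 - <<'E'
from h import *
S=dict(np.load("scene.npz"));T=dict(np.load("top.npz"))
a=green(S,(250,210,330,280));b=green(T,(280,200,350,250));print(a,b)
print(tri([ray(S,a[0]),ray(T,b[0])]))
P=[onz(T,p,.053)[:2] for p in cv2.boxPoints(b)];print(np.round(P,4));print([np.linalg.norm(P[i]-P[i-1]) for i in range(4)])
A=cv2.resize(S["color"][140:290,240:400],None,fx=3.7,fy=3.7,interpolation=cv2.INTER_CUBIC)[:,:,::-1]
cv2.imwrite("pics/sc.png",A)
B=cv2.resize(T["color"][125:255,280:400],None,fx=4.6,fy=4.6,interpolation=cv2.INTER_CUBIC)[:,:,::-1]
cv2.imwrite("pics/tc.png",B)
E
```

```text
((282.5076599121094, 240.6384735107422), (21.954145431518555, 14.139958381652832), 60.2551155090332) ((318.6288757324219, 227.8350372314453), (20.713062286376953, 12.184155464172363), 23.96249008178711)
(array([ 0.5008523 , -0.27136776,  0.04812485]), [np.float64(0.001586179983186491), np.float64(0.0015861799831863625)])
[[ 0.4956 -0.2422]
 [ 0.5214 -0.2533]
 [ 0.5033 -0.2968]
 [ 0.4776 -0.2856]]
[np.float64(0.047049614851086025), np.float64(0.02803658419172555), np.float64(0.04718598399918136), np.float64(0.027995430179541085)]
```

View pics/sc.png

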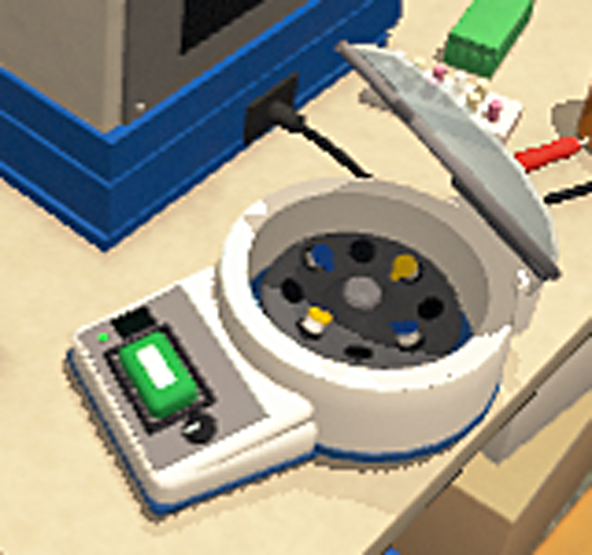

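View pics/tc.png

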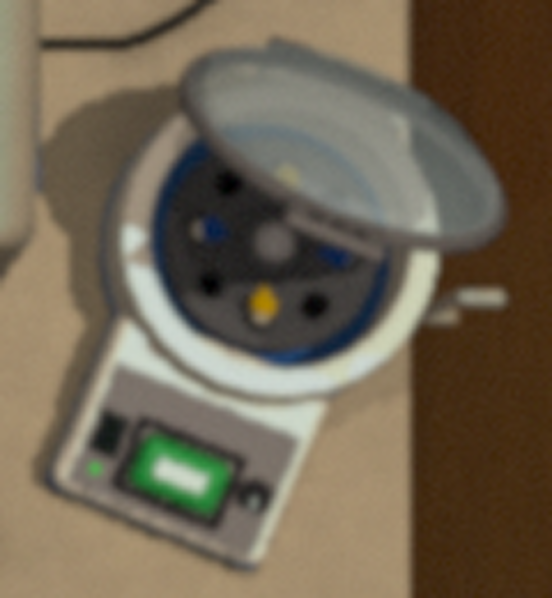

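The crops show the tab at about (335,233) in the top crop, which is about full-image (352.8,175.7). The bowl rim centre there is about (340,177). The key measures 47 x 28 mm at 48 mm height, which agrees with the text. Next I'll work out the machine frame and the lid angle.

```bash
cat >> h.py <<'E'
M=np.array([.920,-.393,0]);M/=np.linalg.norm(M);UP=np.array([0,0,1.]);Y=np.cross(UP,M)
E
python3 - <<'E'
from h import *
from scipy.optimize import minimize_scalar
S=dict(np.load("scene.npz"));T=dict(np.load("top.npz"))
key=np.array([.5005,-.2708,0]);
for off in(.127,):
    C=key+M*off;H=C+M*.088+UP*.073
print("C",C,"rim check",onz(T,(339.8,177.5),.07),"H",H, "yaw",np.degrees(np.arctan2(M[1],M[0])))
def pt(a,s=.184,n=.002,y=0):return H+(-M*np.cos(a)+UP*np.sin(a))*s+(M*np.sin(a)+UP*np.cos(a))*n+Y*y
for a in np.arange(.8,1.35,.05):
    print(round(a,2),"top",proj(T,pt(a)).round(1),((proj(T,pt(a))-[280,125])*4.6).round(0),"scenecrop",((proj(S,pt(a))-[240,140])*3.7).round(0))
E
```

```text
C [ 0.61729043 -0.32068983  0.        ] rim check [ 0.61453243 -0.31415785  0.07      ] H [ 0.69821609 -0.35525915  0.073     ] yaw -23.130909482571713
0.8 top [349.7 183.8] [321. 271.] scenecrop [339. 106.]
0.85 top [351.8 180.3] [330. 254.] scenecrop [354.  92.]
0.9 top [353.9 176.6] [340. 238.] scenecrop [369.  79.]
0.95 top [356.1 172.8] [350. 220.] scenecrop [385.  66.]
1.0 top [358.2 168.9] [360. 202.] scenecrop [401.  54.]
1.05 top [360.4 164.8] [370. 183.] scenecrop [417.  42.]
1.1 top [362.6 160.7] [380. 164.] scenecrop [434.  31.]
1.15 top [364.9 156.4] [390. 144.] scenecrop [451.  20.]
1.2 top [367.1 152.1] [400. 125.] scenecrop [468.  10.]
1.25 top [369.2 147.7] [411. 105.] scenecrop [486.   0.]
1.3 top [371.4 143.3] [420.  84.] scenecrop [503.  -9.]
```

>>> move_arm(rows=[[[0, -25, -30, -5, 0], [0, -50, -60, -10, 0], [0, -75, -90, -15, 0], [0, -100, -120, -20, 0], [0, -125, -150, -25, 0], [0, -150, -180, -30, 0], [0, -175, -210, -35, 0], [0, -200, -240, -40, 0], [0, -225, -270, -45, 0], [0, -250, -300, -50, 0], [0, -278, -328, -50, 0], [0, -278, -328, -50, 0]]], newtons=30)

```text
time: 1.1
position: [0.3422, 0.1455, 0.455]
eef_rot: [0.002, 0.159, 0.987, -0.001]
contact_force: [0.0, 1.0, -0.4]
grip_width: 0.0001
grip_force: 0.0
```

>>> move_arm(rows=[[[0, -18, -31, 0, 1], [0, -36, -62, 0, 2], [0, -55, -93, 0, 3], [0, -73, -124, 0, 4], [0, -92, -155, 0, 5], [0, -110, -186, 0, 5], [0, -128, -216, 0, 5], [0, -147, -247, 0, 5], [0, -165, -278, 0, 5], [0, -183, -309, 0, 5], [0, -183, -309, 0, 5]]])

```text
time: 2.02
position: [0.4212, -0.2037, 0.454]
eef_rot: [-0.0, 0.199, 0.98, -0.001]
contact_force: [-0.4, 0.3, 0.5]
grip_width: 0.0003
grip_force: 0.0
```

Run:
```python
from bench import status, read_camera
from h import *
c=read_camera("wrist");cv2.imwrite("pics/w1.png",c["color"][:,:,::-1]);np.savez("w1.npz",**{k:c[k] for k in("color","intrinsics","k1","T")})
print(c["T"],c["intrinsics"][0,0])
try:print(green(c,(0,0,512,384)))
except Exception as e:print(e)
```

```text
[[ 0.39065395  0.87844559  0.27517785  0.35080266]
 [ 0.92053483 -0.37205499 -0.11912477 -0.17444921]
 [-0.00226333  0.29984735 -0.95398451  0.4227969 ]
 [ 0.          0.          0.          1.        ]] 305.4414993886483
((238.0, 229.5), (21.0, 32.0), 90.0)
```

View pics/w1.png

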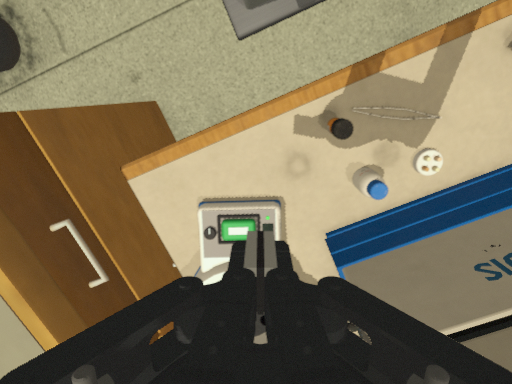

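The wrist view shows the key at (238,230) next to the closed fingers. The lid is hidden behind the gripper, so I'll shift sideways and up to see the tab.

>>> move_arm(rows=[[[0, -19, 12, -24, 0], [0, -38, 25, -48, 0], [0, -57, 38, -72, 0], [0, -75, 50, -95, 0], [0, -75, 50, -95, 0]]])

```text
time: 2.48
position: [0.5116, -0.1799, 0.5547]
eef_rot: [0.005, 0.195, 0.981, -0.001]
contact_force: [-1.1, 0.1, 1.2]
grip_width: -0.0001
grip_force: 0.0
```

Run:
```python
from bench import status, read_camera
from h import *
c=read_camera("wrist");np.savez("w2.npz",**{k:c[k] for k in("color","intrinsics","k1","T")})
S=dict(np.load("scene.npz"));T=dict(np.load("top.npz"));W=dict(np.load("w1.npz"))
print(status.read_state()["position"])
g=green(c,(0,0,512,384));print(g);rs=[ray(S,(282.5,240.6)),ray(T,(318.6,227.8)),ray(c,g[0])]
print(tri(rs),tri(rs[1:]), "plane .053:",[onz(x,p,.053).round(4) for x,p in((S,(282.5,240.6)),(T,(318.6,227.8)),(c,g[0]))])
cv2.imwrite("pics/w2.png",cv2.resize(c["color"][120:384,60:360],None,fx=2.2,fy=2.2,interpolation=cv2.INTER_CUBIC)[:,:,::-1])
```

```text
[ 0.51024529 -0.18020687  0.55210782]
((203.5, 156.5), (17.0, 29.0), 90.0)
(array([ 0.5007807 , -0.27156719,  0.04859989]), [np.float64(0.001441073902061586), np.float64(0.0017471855527601574), np.float64(0.0004105418529986314)]) (array([ 0.49881656, -0.26750761,  0.06562203]), [np.float64(0.00021833652644762667), np.float64(0.000218336526447715)]) plane .053: [array([ 0.4992, -0.2747,  0.053 ]), array([ 0.4995, -0.2694,  0.053 ]), array([ 0.5002, -0.2709,  0.053 ])]
```

View pics/w2.png

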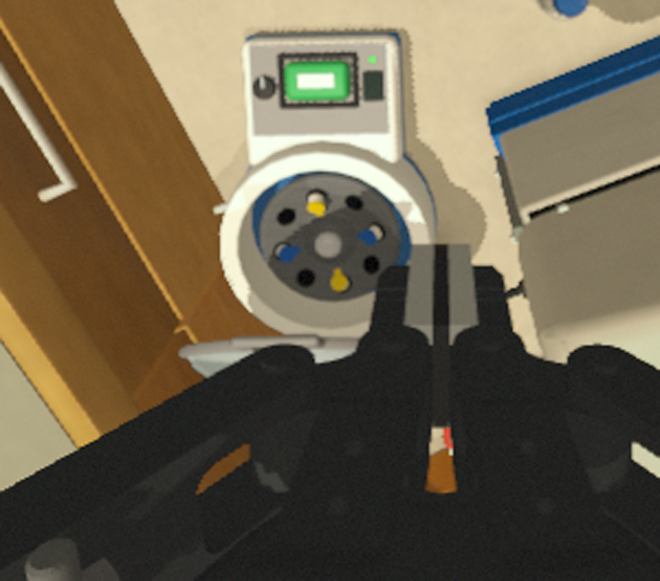

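The wrist crop shows the key at (317,82), the rotor hub at (328,245) and the tab's front edge as a bar at about (318,342). In the full picture the bar is at about (204.5,275.5).

Run:
```python
from h import *
T=dict(np.load("top.npz"));W=dict(np.load("w2.npz"))
t=(353,175.7)
for w in((202,275),(205,275.5),(208,276)):
    x,e=tri([ray(T,t),ray(W,w)]);H=np.array([.6975,-.3555,.073]);d=x-H
    f,y,z=-d@M,d@Y,d[2];print(x.round(4),np.round(e,4),"f,y,z",np.round([f,y,z],4),"r",np.hypot(f,z),"ang",np.arctan2(z,f))
H=np.array([.6975,-.3555,.073])
for a in(.85,.9,.95,1.,1.05):
    p=H+(-M*np.cos(a)+UP*np.sin(a))*.184+(M*np.sin(a)+UP*np.cos(a))*.002;print(a,proj(T,p).round(1),proj(W,p).round(1),((proj(W,p)-[60,120])*2.2).round())
```

```text
[ 0.6014 -0.3011  0.2156] [0.0098 0.0098] f,y,z [0.1097 0.0123 0.1426] r 0.17996802591001232 ang 0.9151275312625462
[ 0.6016 -0.2988  0.2181] [0.0116 0.0116] f,y,z [0.1105 0.0145 0.1451] r 0.1823601503956659 ang 0.920134327665577
[ 0.6016 -0.2964  0.221 ] [0.0133 0.0133] f,y,z [0.1114 0.0167 0.148 ] r 0.18521823064380794 ang 0.9255608826747842
0.85 [351.9 180.7] [182.9 265.4] [270. 320.]
0.9 [354. 177.] [182.1 273.6] [269. 338.]
0.95 [356.2 173.2] [181.4 281.9] [267. 356.]
1.0 [358.4 169.2] [180.7 290.4] [266. 375.]
1.05 [360.6 165.2] [180.2 299. ] [264. 394.]
```

Both views agree on a lid angle of about 0.905 rad, since the wrist bar spans 222 to 316 in the crop with its middle at 269. Before I move near the wooden cabinet on the right, I'll check where its top edge stands.

Run:
```python
from h import *
T=dict(np.load("top.npz"));S=dict(np.load("scene.npz"))
o,a=ray(T,(430,355));_,b=ray(T,(424,10));n=np.cross(a,b);n/=np.linalg.norm(n)
for p in((300,328),(350,281),(400,235),(450,187),(500,138)):
    q,v=ray(S,p);t=n@(o-q)/(n@v);print(p,(q+v*t).round(3))
```

```text
(300, 328) [ 0.318 -0.456  0.214]
(350, 281) [ 0.416 -0.458  0.207]
(400, 235) [ 0.54  -0.462  0.197]
(450, 187) [ 0.703 -0.466  0.189]
(500, 138) [ 0.922 -0.469  0.18 ]
```

The cabinet's edge is at y≈-0.46, z≈0.2, which leaves enough room. I'll move above the tab.

>>> move_arm(rows=[[[0, -20, -25, 0, 0], [0, -45, -50, 0, 0], [0, -70, -75, 0, 0], [0, -95, -88, 10, 0], [0, -115, -88, 35, 0], [0, -127, -88, 65, 0], [0, -129, -88, 95, 0], [0, -129, -88, 120, 0], [0, -129, -88, 130, 0], [0, -129, -88, 130, 0]]])

```text
time: 3.37
position: [0.5925, -0.3115, 0.4141]
eef_rot: [-0.005, 0.197, 0.98, 0.002]
contact_force: [0.0, -0.4, -0.4]
grip_width: -0.0001
grip_force: 0.0
```

```bash
cat > fr.py <<'E'
from bench import status
from h import *
H=np.array([.6975,-.3555,.073])
s=status.read_state();d=np.array(s["position"])-H
print("t",s["time"],"f,y,tipz",(-d@M).round(4),(d@Y).round(4),(s["position"][2]-.1734).round(4),"F",np.round(s["contact_force"],2),s["eef_rot"].round(3))
E
python3 fr.py
python3 - <<'E'
from bench import read_camera
import cv2
c=read_camera("scene");cv2.imwrite("pics/s2.png",cv2.resize(c["color"][90:290,240:420],None,fx=3,fy=3,interpolation=cv2.INTER_CUBIC)[:,:,::-1])
E
```

```text
t 3.3667 f,y,tipz 0.1139 -0.0008 0.2407 F [ 0.03 -0.42 -0.44] [-0.005  0.197  0.98   0.002]
```

View pics/s2.png

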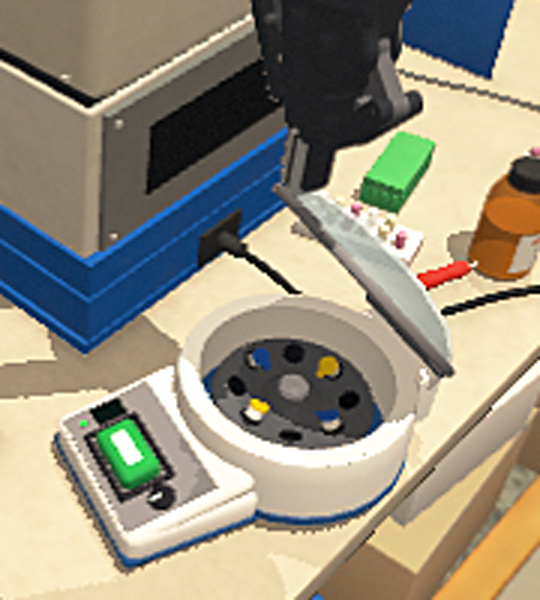

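The fingertips are at about (310,188) in the crop, roughly 20 mm above the upper edge of the lid, where the tab is predicted. I'll descend onto it gently.

>>> move_arm(rows=[[[0, -2, 1, 8, 0], [0, -2, 1, 14, 0], [0, -1, 1, 18, 0], [0, 0, 1, 22, 0], [0, 2, 1, 26, 0], [0, 6, 1, 30, 0], [0, 10, 1, 34, 0], [0, 14, 1, 38, 0], [0, 14, 1, 38, 0]]])

```text
time: 4.17
position: [0.5804, -0.3063, 0.3819]
eef_rot: [-0.001, 0.197, 0.98, -0.0]
contact_force: [-2.2, 0.6, 3.1]
grip_width: 0.0
grip_force: 1.5
```

```bash
python3 fr.py
python3 - <<'E'
from bench import read_camera
import cv2,numpy as np
c=read_camera("scene");t=read_camera("top")
a=cv2.resize(c["color"][120:290,260:400],None,fx=2.8,fy=2.8,interpolation=cv2.INTER_CUBIC)
b=cv2.resize(t["color"][125:245,290:390],None,fx=3.97,fy=3.97,interpolation=cv2.INTER_CUBIC)
h=min(len(a),len(b));cv2.imwrite("pics/s3.png",np.hstack([a[:h],b[:h]])[:,:,::-1])
E
```

```text
t 4.1667 f,y,tipz 0.127 -0.0008 0.2085 F [-2.16  0.64  3.09] [-0.001  0.197  0.98  -0.   ]
```

View pics/s3.png

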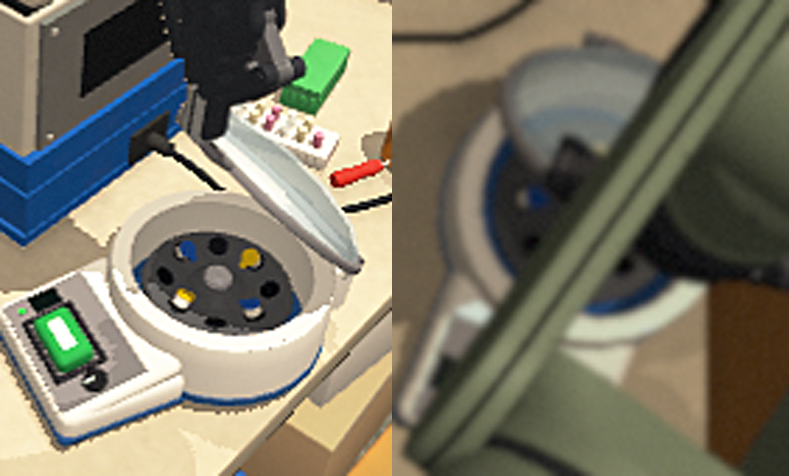

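The lid is moving down under the fingers, with about 3 N upward on the tool. I'll follow the tab's arc.

>>> move_arm(rows=[[[0, 7, 0, 6, 0], [0, 13, 0, 12, 0], [0, 19, 0, 18, 0], [0, 24, 0, 24, 0], [0, 28, 0, 31, 0], [0, 32, 0, 38, 0], [0, 36, 0, 45, 0], [0, 39, 0, 52, 0], [0, 43, 0, 60, 0], [0, 46, 0, 68, 0], [0, 49, 0, 76, 0], [0, 51, 0, 84, 0]]])

```text
time: 5.27
position: [0.534, -0.2868, 0.2968]
eef_rot: [-0.0, 0.197, 0.98, 0.0]
contact_force: [-0.0, -0.2, 0.3]
grip_width: -0.0004
grip_force: 0.3
```

```bash
python3 fr.py
```

```text
t 5.2667 f,y,tipz 0.1774 -0.001 0.1234 F [-0.01 -0.23  0.33] [-0.     0.197  0.98   0.   ]
```

>>> move_arm(rows=[[[0, 2, 0, 8, 0], [0, 3, 0, 15, 0], [0, 4, 0, 22, 0], [0, 5, 0, 29, 0], [0, 6, 0, 34, 0], [0, 6, 0, 36, 0], [0, 6, 0, 36, 0]]])

```text
time: 5.85
position: [0.5286, -0.2845, 0.2609]
eef_rot: [-0.001, 0.197, 0.98, 0.0]
contact_force: [-0.9, -0.2, -0.1]
grip_width: -0.0004
grip_force: 0.0
```

```bash
python3 fr.py
python3 - <<'E'
from bench import read_camera
import cv2,numpy as np
c=read_camera("scene")
cv2.imwrite("pics/s4.png",cv2.resize(c["color"][130:290,250:410],None,fx=3.7,fy=3.7,interpolation=cv2.INTER_CUBIC)[:,:,::-1])
E
```

```text
t 5.85 f,y,tipz 0.1832 -0.001 0.0875 F [-0.85 -0.22 -0.11] [-0.001  0.197  0.98   0.   ]
```

View pics/s4.png

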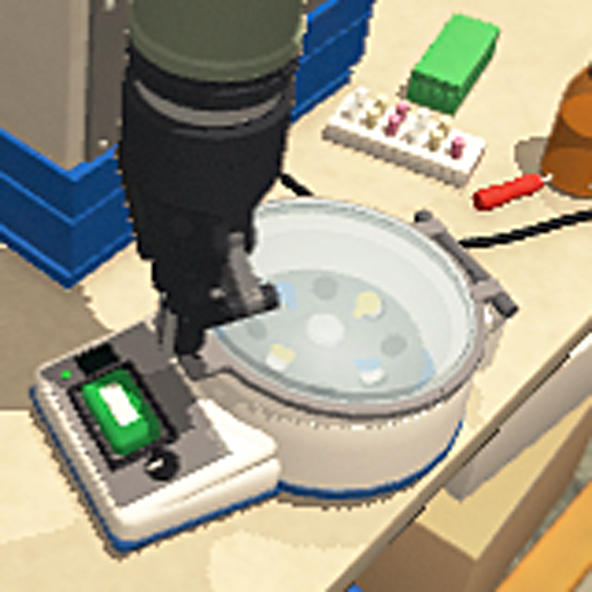

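The lid is almost shut, with the fingers on the tab at about (205,355) in the crop. I'll press the rest of the way.

>>> move_arm(rows=[[[0, 0, 0, 3, 0], [0, 0, 0, 6, 0], [0, 0, 0, 8, 0], [0, 0, 0, 10, 0], [0, 0, 0, 10, 0]]])

```text
time: 6.32
position: [0.529, -0.2847, 0.252]
eef_rot: [0.0, 0.197, 0.98, -0.0]
contact_force: [0.0, 0.0, -0.2]
grip_width: 0.0003
grip_force: 0.3
```

```bash
python3 fr.py
```

```text
t 6.3167 f,y,tipz 0.1828 -0.0011 0.0786 F [ 0.05  0.01 -0.21] [ 0.     0.197  0.98  -0.   ]
```

>>> move_arm(rows=[[[0, 0, 0, 1, 0], [0, 0, 0, 2, 0], [0, 0, 0, 3, 0], [0, 0, 0, 3, 0]]])

```text
time: 6.65
position: [0.5291, -0.2848, 0.2516]
eef_rot: [0.0, 0.197, 0.98, -0.0]
contact_force: [-5.3, 3.9, 14.7]
grip_width: -0.0001
grip_force: 7.6
```

```bash
python3 fr.py
```

```text
t 6.65 f,y,tipz 0.1827 -0.0011 0.0782 F [-5.3   3.94 14.68] [ 0.     0.197  0.98  -0.   ]
```

The lid is on its stop: the tip stands at 78.2 mm with 15 N upward. I'll lift off and go over the key.

>>> move_arm(rows=[[[0, 0, 0, -5, 0], [0, 0, 0, -15, 0], [0, 4, 0, -20, 0], [0, 18, 1, -20, 0], [0, 30, 1, -18, 0], [0, 34, 1, -10, 0], [0, 34, 1, -2, 0], [0, 34, 1, 5, 0], [0, 34, 1, 10, 0], [0, 34, 1, 12, 0], [0, 34, 1, 12, 0], [0, 34, 1, 12, 0]]])

```text
time: 7.65
position: [0.4981, -0.2707, 0.2364]
eef_rot: [-0.0, 0.197, 0.98, 0.0]
contact_force: [-0.2, 0.1, 0.1]
grip_width: -0.0002
grip_force: 0.0
```

```bash
python3 fr.py
python3 - <<'E'
from bench import read_camera
import cv2,numpy as np
c=read_camera("scene")
cv2.imwrite("pics/s5.png",cv2.resize(c["color"][150:290,250:390],None,fx=4.2,fy=4.2,interpolation=cv2.INTER_CUBIC)[:,:,::-1])
E
```

```text
t 7.65 f,y,tipz 0.2167 -0.0004 0.063 F [-0.19  0.12  0.15] [-0.     0.197  0.98   0.   ]
```

View pics/s5.png

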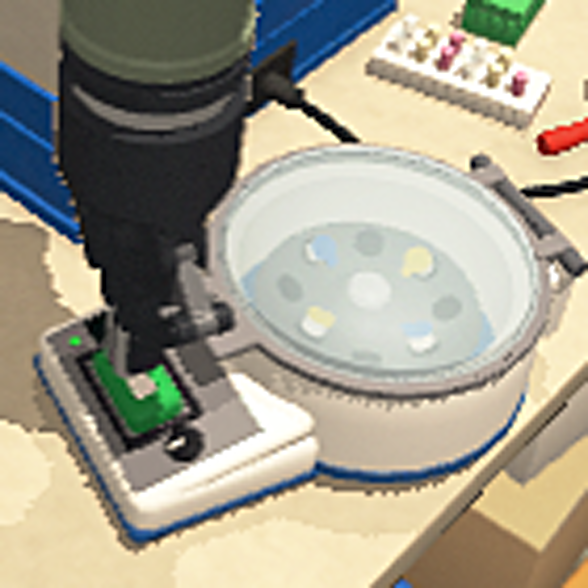

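The lid is shut and stayed shut. The fingers stand over the key at about (140,370) in the crop. Now I'll press in small steps.

>>> move_arm(rows=[[[0, 0, 0, 2, 0], [0, 0, 0, 4, 0], [0, 0, 0, 6, 0], [0, 0, 0, 8, 0], [0, 0, 0, 10, 0], [0, 0, 0, 11, 0], [0, 0, 0, 11, 0]]])

```text
time: 8.28
position: [0.4981, -0.2707, 0.226]
eef_rot: [0.0, 0.197, 0.98, -0.0]
contact_force: [0.2, 1.0, 3.2]
grip_width: -0.0002
grip_force: 1.6
```

```bash
python3 fr.py
```

```text
t 8.2833 f,y,tipz 0.2167 -0.0004 0.0526 F [0.2  0.95 3.21] [ 0.     0.197  0.98  -0.   ]
```

>>> move_arm(rows=[[[0, 0, 0, 1, 0], [0, 0, 0, 2, 0], [0, 0, 0, 3, 0], [0, 0, 0, 4, 0], [0, 0, 0, 5, 0], [0, 0, 0, 5.5, 0], [0, 0, 0, 5.5, 0]]])

```text
time: 8.87
position: [0.4986, -0.2709, 0.2211]
eef_rot: [0.001, 0.197, 0.98, -0.0]
contact_force: [0.5, 1.3, 6.7]
grip_width: -0.0003
grip_force: 3.1
```

```bash
python3 fr.py
```

```text
t 8.8667 f,y,tipz 0.2162 -0.0004 0.0477 F [0.52 1.34 6.68] [ 0.001  0.197  0.98  -0.   ]
```

Close to the stop. I'll add a little more force to make sure it's fully down.

>>> move_arm(rows=[[[0, 0, 0, 0.5, 0], [0, 0, 0, 1, 0], [0, 0, 0, 1, 0], [0, 0, 0, 1, 0]]])

```text
time: 9.2
position: [0.4987, -0.2709, 0.2207]
eef_rot: [0.001, 0.197, 0.98, -0.0]
contact_force: [1.2, 1.2, 8.2]
grip_width: -0.0
grip_force: 4.4
```

```bash
python3 fr.py
```

```text
t 9.2 f,y,tipz 0.2161 -0.0004 0.0473 F [1.23 1.18 8.24] [ 0.001  0.197  0.98  -0.   ]
```

>>> move_arm(rows=[[[0, 0, 0, 0.3, 0], [0, 0, 0, 0.6, 0], [0, 0, 0, 0.6, 0], [0, 0, 0, 0.6, 0], [0, 0, 0, 0.6, 0], [0, 0, 0, 0.6, 0]]])

```text
time: 9.7
position: [0.4987, -0.2709, 0.2206]
eef_rot: [0.001, 0.197, 0.98, -0.0]
contact_force: [-0.5, 2.2, 12.5]
grip_width: 0.0
grip_force: 5.9
```

```bash
python3 fr.py
```

```text
t 9.7 f,y,tipz 0.216 -0.0003 0.0472 F [-0.53  2.25 12.49] [ 0.001  0.197  0.98  -0.   ]
```

The key is on its stop: the force rose by 4 N with no more travel, and it now holds at 12.5 N. I'm handing in.

```bash
python3 -c "
from bench import job
print(job.hand_in())"
```

```text
the job is handed in; nothing more can be done
None
```

The lid is fully shut and the key is held down on its stop at about 12.5 N. I kept clear of the vial, bottle and puck but did not re-check their positions, and the job is handed in with no verdict returned.

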